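# Bring the tyre valve to the top in the truing stand

## Task

The tyre on the wheel in the truing stand has just been filled with sealant: push the wheel's spokes round with the fingertips, one after another as needed, until the valve stem is at the very top, straight above the axle, so that the sealant drains away from it before the pump goes on, and leave the wheel at rest there. Only push, and lightly: do not grip a spoke, and keep off the tyre, whose edge is still wet, and off the valve stem. Leave the marker, the dropper bottle and the roll of tape where they are.

Things in the scene. Friction and masses are not known exactly. Their poses are not given: they have to be found in the camera images.
- stand: Grey bench truing stand, bolted down. Origin: middle of the underside of its base plate (250 x 150 x 12 mm); x away from the robot's side, y left, z up. Its fork holds the wheel leaning back 22 degrees: in this frame the axle points out of the wheel's front face along n = (-0.927, 0, 0.375), and up along the wheel's face is u = (0.375, 0, 0.927).
- hub (a point): Centre of the wheel: on the axle, in the wheel's middle plane, about 185 mm above the worktop. One fork leg, 18 mm wide, runs in front of the wheel from the axle straight down (along -u), its front face 41 mm before the middle plane; the axle end reaches 51 mm. The other leg is behind the wheel, 35 mm off the middle plane.
- wheel (a joint): Turning angle of the wheel, rad: 0 with the valve at the top, growing counter-clockwise as seen from the front (robot's side): pi/2 valve at the left, pi bottom, 3pi/2 right, 2pi top again. No stops; it turns freely both ways. The bearings drag: about 0.13 N m (2 N at 65 mm from the axle) turns it, and it stops almost at once when no longer pushed.
- spokes: The grey moulding of the wheel (hub radius 27 mm, inner face of rim at 94 mm) with five straight radial spokes, 16 mm wide seen from the front, reaching 14 mm before and behind the middle plane. Origin at the wheel's centre, turning with it; x through the valve, z = n. Spokes lie 36, 108, 180, 252 and 324 degrees counter-clockwise from the valve.
- tyre: The black tyre round the wheel, 107 to 149 mm from the axle, 39 mm wide (its front 20 mm before the middle plane). Turns with the wheel; origin at the wheel's centre. Not to be touched.
- valve_stem: The valve stem, 10 mm thick, black rubber with a brass end, midway between two spokes in the middle plane; it reaches from the rim inwards to 67 mm from the axle. The origin is at the wheel's centre; x points out through the stem. Not to be touched.
- valve (a point): Middle of the valve stem, 81 mm from the axle.
- valve_top (a point): Point fixed to the stand where point valve is when the valve is exactly at the top, straight above the axle as seen from the front.
- marker: Loose black felt marker, 136 x 13 x 14 mm, lying on the worktop beside the stand; origin under its middle, long axis y. To be left alone.
- dropper_bottle: Loose brown dropper bottle with black top, 30 mm across, 94 mm tall, standing beside the stand; origin under its middle. To be left alone.
- tape_roll: Loose roll of masking tape lying flat, 92 mm across, 24 mm high; origin under its middle. To be left alone.

How it is judged:
By the outcome, as a careful person would: the job done as asked, in the order asked, and still so for the second after the job is handed in, with the robot touching nothing.
It also fails if it takes over 61 s, if anything falls off the work surface, if the arm or the gripper's body presses on something with over 40 N, if the wrist force passes 120 N, or if a joint passes its speed limit or range.

## Robot

A 6-joint arm with a two-finger parallel gripper is mounted at the origin on a cart in front of the work surface, level with it; the furniture and walls round the work are solid. World frame = base frame: x ahead of the robot, y to its left, z up, the work surface at z = 0. Lengths are in mm, angles in rad, forces in N, time in s.
With the tool pointing down it reaches from about 350 to 875 mm from the base axis. Payload 4.2 kg.
Tool frame: the origin (TCP) lies at the very end of the fingers, on their centre line; the grasp point (between the pads) lies 19 mm behind it; z points along the fingers, y is the line along which they close (so a half turn about z gives the same grasp; the last joint's range is limited). The gripper opens to 85 mm and grips with 20 to 120 N. Pads are 22 mm wide; open, the fingers measure 114 mm over their backs; the gripper's body (76 mm by 85 mm) begins 54 mm behind the grasp point. The pads swing forward as they close: fully open they stand 13 mm farther back than shut.
Start: joints at [-1.023, 0.385, 0.008, 0, -1.194, -0.259], TCP at [178.017, -599.09, 231.312] pointing down, gripper open.
Joint ranges: [-3.14, 3.14], [-1.21, 2.06], [-1.07, 1.41], [-3.16, 2.05], [-2.99, -0.16], [-3.1, 3.1]. Speed limits (rad/s): [2.79, 2.79, 3.14, 3.14, 3.14, 3.14].

## Interface

Orientations are given as a unit quaternion [x, y, z, w].
In Python, from bench import arm, optics gives the robot as it stands. The module is installed in compiled form; this text tells all that it offers.
- The arm moves only by the tool step_arm, never from a script. Its argument "motion" is a list of rows, each an object with "dr": the turn, a rotation vector about the tool's x, y, z in units of 8 degrees (1.0 is 8 degrees), a list of three; "slide": the shift along the tool's x, y, z in mm, a list of three; "jaw": the finger opening in mm, from 0 to 85.4. A call has exactly 8 rows; each row is the pose to reach, as a shift and turn from the pose commanded when the call began, along the tool's axes at that moment; what a row does not reach only later rows make up. A row lasts 1/8 s, in which the tool goes at most 62.5 mm and 10.7 degrees, less where a joint would pass 70% of its speed; a pose out of reach is approached as far as the arm can. A call with a gripper value outside its range is refused whole. The fingers move at their own pace and stop on an object; the grip force is fixed at half the most. Time passes only in rows, so rows that repeat a pose let the fingers close, or fill a call up. It gives the time, the measured TCP pose, the force, the opening and the grip force at its end, in the units of the state.
- arm.read_state(): the state, without advancing time (a new reading comes with each control period).
- optics.get_image(name): name is "scene" or "top"; returns the picture (384x512x3 uint8, blue, green, red); there is no depth.
- optics.camera_info(name): a dict with "camera_matrix" (3x3 intrinsics, pixels), "view" (4x4, takes a point from world to camera coordinates). Camera axes: x right, y up, looking along -z (the intrinsics and any distortion apply to the point x, -y, -z); pixel columns grow to the right and rows downward; lengths in mm; the calibration is good to about 2 mm. A picture is of the moment at which its call begins. camera_info takes no time and is no camera call.
- arm.job_done(): hands the job in; it is judged then, once.
The state is a dict: "clock": time; "joints": joint angles; "joint_vel": joint speeds; "joint_efforts": joint torques, N m; "position": TCP position; "ee_rot": TCP orientation; "contact_force": force on the tool from outside, world axes, zero at the start; "wrist_torque": the same for the moment, N m; "gripper_width": finger opening in mm; "grasp_force": force on a finger pad.
Only numpy, scipy, OpenCV 4.12 (cv2) and the standard library are available. Lean on these libraries where they do the work, as an engineer would, in place of code of your own. Each camera call takes 0.05 s, during which the arm holds its last target. There are 200 camera calls.

## Working session

There is one attempt and no reset: what is moved stays moved. The work goes in short steps, Python scripts to look and compute and a tool call to move; the robot and the scene stay as the last step left them, time stands still between calls to the robot, and variables do not carry over. Pictures are saved under pics/ and viewed, at most 10 in all, crops included, and the job is handed in when it is done.

Besides the shell and the picture viewer there is one more tool, called after "Emit:" by a JSON object that holds its "fn" and its "kwargs", one argument or row to a line. step_arm: Moves the arm, as the interface text tells. Its arguments: {"type":"object","properties":{"motion":{"type":"array","items":{"type":"object","properties":{"dr":{"type":"array","items":{"type":"number"}},"slide":{"type":"array","items":{"type":"number"}},"jaw":{"type":"number"}}}}},"required":["motion"]}

```bash
mkdir -p pics; python3 - <<'E'
from bench import arm, optics
import cv2, numpy as np
np.set_printoptions(precision=4,suppress=True)
for n in ("scene","top"):
    i=optics.camera_info(n); print(n,i)
    im=optics.get_image(n); cv2.imwrite(f"pics/{n}0.png",cv2.resize(im,(768,576),interpolation=cv2.INTER_CUBIC))
    cv2.imwrite(f"pics/{n}0raw.png",im)
print(arm.read_state())
E
```

```text
scene {'camera_matrix': array([[388.0424,   0.    , 258.153 ],
       [  0.    , 388.0424, 193.368 ],
       [  0.    ,   0.    ,   1.    ]]), 'view': array([[  -0.8396,   -0.5431,    0.0061,  549.1604],
       [   0.2815,   -0.4255,    0.8601, -336.6444],
       [  -0.4646,    0.7239,    0.5101, -945.553 ],
       [   0.    ,    0.    ,    0.    ,    1.    ]])}
top {'camera_matrix': array([[391.8102,   0.    , 257.946 ],
       [  0.    , 391.8102, 190.8196],
       [  0.    ,   0.    ,   1.    ]]), 'view': array([[    0.0287,    -0.9969,    -0.073 ,    13.025 ],
       [    0.9854,     0.016 ,     0.1695,  -644.9465],
       [   -0.1678,    -0.0768,     0.9828, -1004.5531],
       [    0.    ,     0.    ,     0.    ,     1.    ]])}
{'clock': 0.1, 'joints': array([-1.0234,  0.3855,  0.0068, -0.0004, -1.194 , -0.2586]), 'joint_vel': array([ 0.0012, -0.0028,  0.0023,  0.0035, -0.    ,  0.0006]), 'joint_efforts': array([ -0.0006, -39.3319,  18.893 ,   4.198 ,  -0.0026,   0.    ]), 'position': array([ 177.8746, -598.6112,  230.341 ]), 'ee_rot': array([-0.1438,  0.9896,  0.001 , -0.0002]), 'contact_force': array([-0.8846, -0.0072, -0.6388]), 'wrist_torque': array([ 0.0056, -0.0504, -0.0375]), 'grasp_force': 0.0, 'gripper_width': 85.5469598103937}
```

View pics/scene0.png

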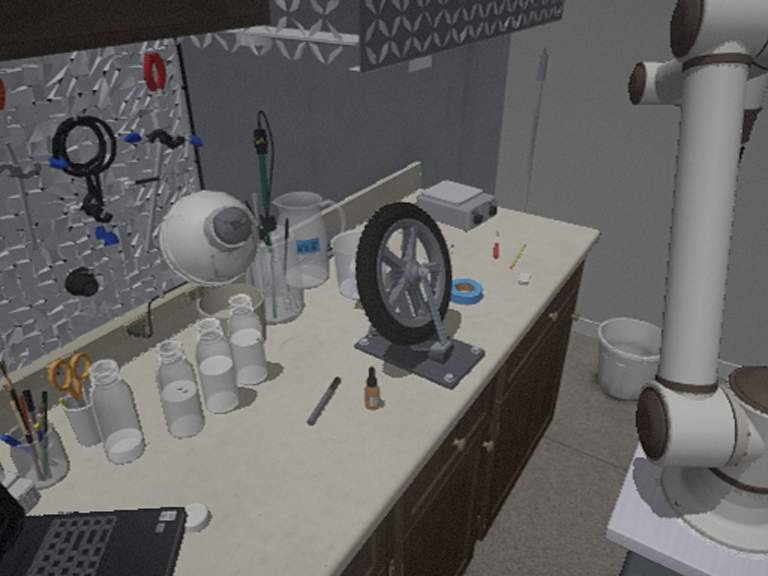

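View pics/top0.png

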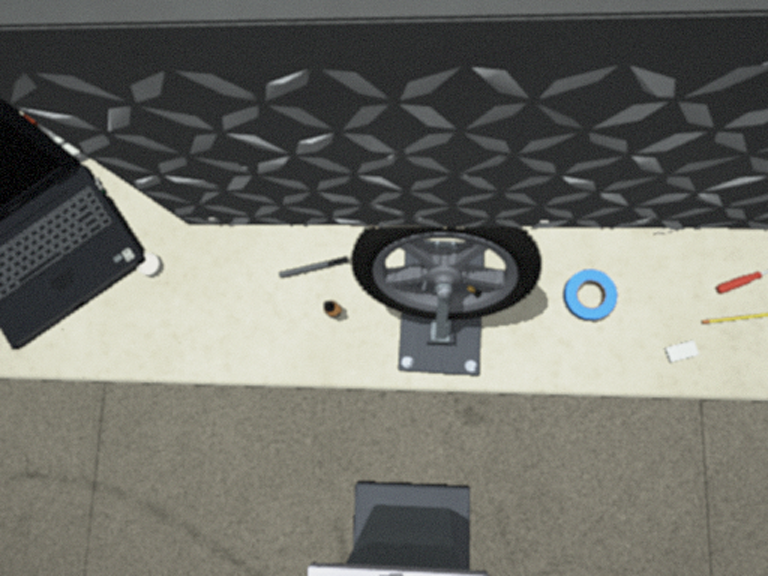

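The scene view shows the wheel at about (404,272), with the marker at (325,400), the bottle at (372,390) and the tape at (465,291). In the top view, the axle end is at about (442,285) and the brass valve end at about (475,291), so the valve is lower right. I'll zoom in next.

```bash
python3 - <<'E'
import cv2
a=cv2.imread("pics/scene0raw.png")[127:262,225:335]; cv2.imwrite("pics/sc.png",cv2.resize(a,None,fx=4.4,fy=4.4,interpolation=cv2.INTER_CUBIC))
b=cv2.imread("pics/top0raw.png")[145:255,225:370]; b=cv2.convertScaleAbs(b,alpha=1.5)
cv2.imwrite("pics/tc.png",cv2.resize(b,None,fx=5.4,fy=5.4,interpolation=cv2.INTER_CUBIC))
E
```

```text
(no output)
```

View pics/sc.png

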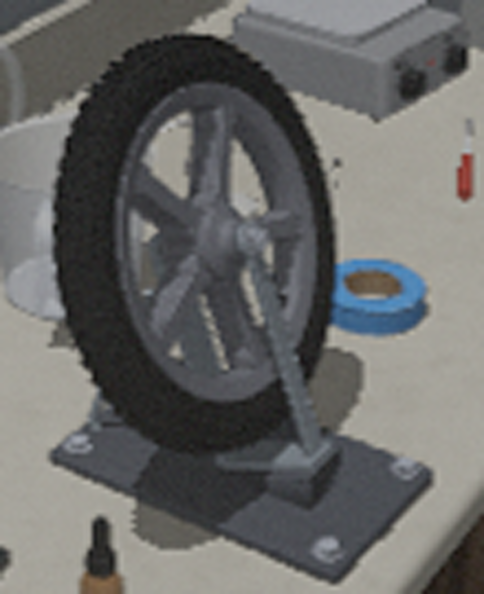

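View pics/tc.png

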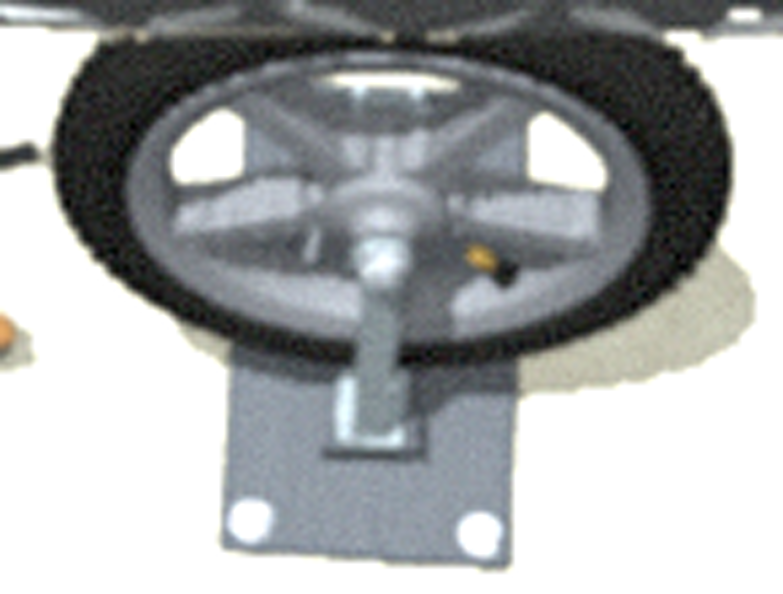

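The crops show spokes at the upper left, upper right, left and right, with one hidden behind the leg. The brass valve tip is at (481,259) in the top crop, lower right, so θ is about 216° and the wheel needs about +144° CCW. Next I'll fit the pose.

```bash
cat > h.py <<'E'
import numpy as np, cv2
from bench import arm, optics
from scipy.spatial.transform import Rotation as R
I={n:optics.camera_info(n) for n in("scene","top")}
def proj(n,P):
    P=np.atleast_2d(P); V=I[n]["view"]; c=P@V[:3,:3].T+V[:3,3]; c=c*[1,-1,-1]
    q=c@I[n]["camera_matrix"].T; return q[:,:2]/q[:,2:]
N=np.array([-.927,0,.375]);U=np.array([.375,0,.927]);L=np.array([0,1.,0])
def world(p,S): # p=(x,y,yaw,..)
    c,s=np.cos(p[2]),np.sin(p[2]); return np.atleast_2d(S)@np.array([[c,-s,0],[s,c,0],[0,0,1]]).T+[p[0],p[1],0]
def wp(p,r,a,d): # wheel point: radius, abs angle ccw from top, depth along n ; p[3]=hub x, p[4]=hub z
    return world(p,np.array([p[3],0,p[4]])+r*(np.cos(a)*U+np.sin(a)*L)+d*N)
E
cat > fit.py <<'E'
from h import *
from scipy.optimize import least_squares
T=lambda u,v:np.array([225+u/5.4,145+v/5.4])-.4; S=lambda u,v:np.array([225+u/4.4,127+v/4.4])-.4
def res(p):
    ob=[("top",world(p,[-125,75,12]),T(222,546)),("top",world(p,[-125,-75,12]),T(510,562)),
     ("scene",world(p,[-125,75,12]),S(333,572)),("scene",world(p,[-125,-75,12]),S(432,474)),("scene",world(p,[125,75,12]),S(52,453)),
     ("top",wp(p,0,0,51),T(383,258)),("scene",wp(p,0,0,51),S(260,235)),("top",wp(p,67,p[5],0),T(478,258)),
     ]
    return np.concatenate([(proj(n,P)[0]-o) for n,P,o in ob]+[[(p[4]-185)/4]])
f=least_squares(res,[600,-20,0,0,185,3.77],x_scale=[100,100,1,50,50,1]); p=f.x
np.set_printoptions(precision=2,suppress=True); print(p,np.degrees(p[5]),"\n",f.fun)
np.save("p.npy",p)
print("hub",wp(p,0,0,0))
o=[]
for n in("scene","top"):
    im=cv2.resize(cv2.imread(f"pics/{n}0raw.png"),None,fx=5,fy=5,interpolation=cv2.INTER_CUBIC)
    def poly(P,c): cv2.polylines(im,[np.int32(np.round((proj(n,P)+.5)*5))],True,c,1)
    t=np.linspace(0,2*np.pi,90)
    for r,d,c in((149,0,(0,0,255)),(107,20,(0,255,255)),(94,14,(0,255,0))): poly(np.vstack([wp(p,r,a,d) for a in t]),c)
    for k in range(5):
        a=p[5]+np.radians(36+72*k); poly(np.vstack([wp(p,27,a,14),wp(p,94,a,14)]),(255,255,0))
    poly(np.vstack([wp(p,67,p[5],0),wp(p,94,p[5],0)]),(255,0,255))
    poly(world(p,[[-125,75,12],[-125,-75,12],[125,-75,12],[125,75,12]]),(255,0,0))
    c=proj(n,wp(p,0,0,0))[0]*5; x,y=int(c[0]),int(c[1]); o.append(cv2.resize(im[y-330:y+330,x-350:x+350],(400,377)))
cv2.imwrite("pics/fit.png",np.hstack(o))
E
python3 fit.py
```

```text
[619.82 -72.54  -0.05  38.23 184.47   3.78] 216.74757717611382 
 [-1.18  0.21  0.47  1.41 -0.14 -0.09  0.6  -1.9  -1.45 -1.85  0.49  2.67
 -0.25 -0.18 -0.83 -2.67 -0.13]
hub [[658.01 -74.39 184.47]]
```

View pics/fit.png

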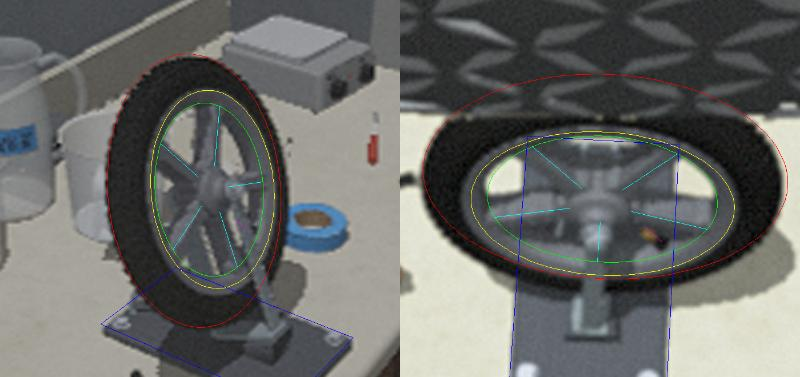

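The overlay fits the scene view, but in the top view it sits about 8 mm too far back. I'll refit using the rim and tyre extents instead of the axle cap.

```bash
python3 - <<'E'
s=open("fit.py").read()
a=s.index('     ("top",wp(p,0,0,51)'); b=s.index('np.set_printoptions')
s=s[:a]+'''     ("top",wp(p,67,p[5],0),T(476,257))]
    t=np.linspace(0,2*np.pi,73)[:-1]; e=[]
    rim=np.vstack([wp(p,107,x,p[6]) for x in t])
    ty=np.vstack([wp(p,128+21*np.cos(q),x,19.5*np.sin(q)) for x in t for q in t[::6]])
    for n,F,P,l in(("top",T,rim,(128,650,50,345)),("scene",S,rim,(115,318,80,403)),("top",T,ty,(55,733,None,363)),("scene",S,ty,(55,333,35,452))):
        q=proj(n,P); g=[q[:,0].min(),q[:,0].max(),q[:,1].min(),q[:,1].max()]
        for k in range(4):
            if l[k] is not None: e.append(g[k]-F(l[k],l[k])[k//2])
    return np.concatenate([(proj(n,P)[0]-o) for n,P,o in ob]+[e,[(p[4]-185)/2,(p[6]-14)/4]])
f=least_squares(res,[620,-72,-.05,20,185,3.77,14],x_scale=[100,100,1,50,50,1,10],loss="soft_l1",diff_step=1e-4); p=f.x
'''+s[b:]
open("fit.py","w").write(s)
E
python3 fit.py
```

```text
[620.37 -71.42  -0.04  33.38 184.55   3.82  14.78] 218.71779509451656 
 [-1.24  0.24  0.44  1.   -0.13 -0.06  0.28 -2.   -1.83 -1.53 -0.27 -1.18
  2.44 -2.28  2.3  -2.23  1.39 -1.8   1.73 -2.36 -1.04  1.05  1.05 -0.56
  0.73 -0.99  0.19 -0.22  0.19]
hub [[653.73 -72.76 184.55]]
```

View pics/fit.png

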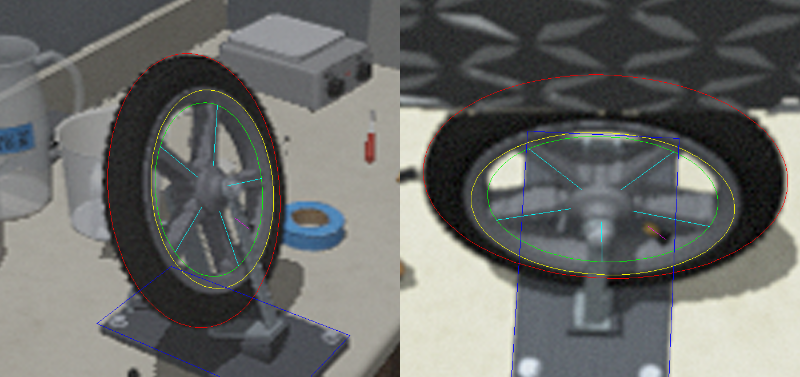

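The fit is now good enough: hub at about (654,-73,185), θ about 217°. I'll work out the moves with tool z = -n, tool x = -u, tool y = left, closed fingers, pushing the spoke at valve+108° from its clockwise side.

```bash
cat > go.py <<'E'
from h import *; import sys
np.set_printoptions(precision=2,suppress=True)
p=np.load("p.npy")
Z=world([0,0,p[2]],np.vstack([-U,L,-N])); RT=R.from_matrix(Z.T)
def goal(u,l,d): return wp(p,0,0,0)[0]+Z.T@np.array([-u,l,-d])
if __name__=="__main__":
    s=arm.read_state(); Rc=R.from_quat(s["ee_rot"]); u,l,d=map(float,sys.argv[1:4])
    print("slide",Rc.inv().apply(goal(u,l,d)-s["position"]),"dr",(Rc.inv()*RT).as_rotvec(degrees=True)/8,"t",s["clock"])
    q=Z@(s["position"]-wp(p,0,0,0)[0]); print("now uld",-q[0],q[1],-q[2],"F",Z@s["contact_force"],"w",s["gripper_width"],"j",s["joints"])
E
python3 go.py 21 -58 110
```

```text
slide [-498.07  344.16  -14.31] dr [ 1.41 -8.42  2.06] t 0.1
now uld -127.93114398275121 -544.5402189541172 438.3452426641956 F [ 0.92 -0.04 -0.58] w 85.5469598103937 j [-1.02  0.39  0.01 -0.   -1.19 -0.26]
```

Emit:
{"fn": "step_arm", "kwargs": {
  "motion": [
    {"slide": [-30, 20, 0], "dr": [0.1, -0.6, 0.15], "jaw": 0},
    {"slide": [-70, 48, -2], "dr": [0.2, -1.2, 0.3], "jaw": 0},
    {"slide": [-110, 76, -3], "dr": [0.3, -1.8, 0.45], "jaw": 0},
    {"slide": [-150, 104, -4], "dr": [0.4, -2.5, 0.6], "jaw": 0},
    {"slide": [-190, 131, -5], "dr": [0.5, -3.2, 0.8], "jaw": 0},
    {"slide": [-230, 159, -6], "dr": [0.6, -3.9, 1.0], "jaw": 0},
    {"slide": [-265, 183, -8], "dr": [0.7, -4.5, 1.1], "jaw": 0},
    {"slide": [-290, 200, -8], "dr": [0.8, -5.0, 1.2], "jaw": 0}
  ]
}}

```text
clock: 1.1
position: [399.5, -323.2, 239.3]
ee_rot: [-0.053, 0.936, -0.005, 0.347]
contact_force: [0.4, -0.3, -0.3]
gripper_width: -0.3
grasp_force: 0.0
```

```bash
python3 go.py 21 -58 110
```

```text
slide [-143.11  179.55  103.66] dr [ 0.61 -3.4   0.85] t 1.1
now uld -40.72523479409143 -260.4014015523031 246.6876168717292 F [ 0.12 -0.3   0.45] w -0.3035151672100987 j [-0.7   0.04 -0.36 -0.71 -0.74 -0.33]
```

Emit:
{"fn": "step_arm", "kwargs": {
  "motion": [
    {"slide": [-18, 22, 13], "dr": [0.07, -0.4, 0.1], "jaw": 0},
    {"slide": [-36, 45, 26], "dr": [0.15, -0.85, 0.2], "jaw": 0},
    {"slide": [-54, 67, 39], "dr": [0.22, -1.3, 0.3], "jaw": 0},
    {"slide": [-72, 90, 52], "dr": [0.3, -1.7, 0.42], "jaw": 0},
    {"slide": [-90, 112, 65], "dr": [0.4, -2.2, 0.53], "jaw": 0},
    {"slide": [-108, 135, 78], "dr": [0.46, -2.6, 0.64], "jaw": 0},
    {"slide": [-126, 158, 91], "dr": [0.54, -3.0, 0.75], "jaw": 0},
    {"slide": [-143, 180, 104], "dr": [0.61, -3.4, 0.85], "jaw": 0}
  ]
}}

```text
clock: 2.1
position: [557.6, -127.1, 244.8]
ee_rot: [0.016, 0.829, -0.012, 0.559]
contact_force: [-1.0, 2.0, -1.7]
gripper_width: 0.2
grasp_force: 0.0
```

```bash
python3 go.py 21 -58 110
```

```text
slide [-0.32  0.18 -0.38] dr [-0.   -0.    0.01] t 2.1
now uld 20.68370687069371 -58.17932680494165 109.61656419367046 F [ 1.95  1.96 -0.34] w 0.17489230710188428 j [-0.56  0.08 -0.54 -1.9  -0.51  0.59]
```

Emit:
{"fn": "step_arm", "kwargs": {
  "motion": [
    {"slide": [0, 0, 12], "dr": [0, 0, 0], "jaw": 0},
    {"slide": [0, 0, 26], "dr": [0, 0, 0], "jaw": 0},
    {"slide": [0, 0, 40], "dr": [0, 0, 0], "jaw": 0},
    {"slide": [0, 0, 54], "dr": [0, 0, 0], "jaw": 0},
    {"slide": [0, 0, 66], "dr": [0, 0, 0], "jaw": 0},
    {"slide": [0, 0, 76], "dr": [0, 0, 0], "jaw": 0},
    {"slide": [0, 0, 80], "dr": [0, 0, 0], "jaw": 0},
    {"slide": [0, 0, 80], "dr": [0, 0, 0], "jaw": 0}
  ]
}}

```text
clock: 3.1
position: [631.1, -131.1, 214.0]
ee_rot: [0.017, 0.83, -0.011, 0.558]
contact_force: [-1.4, -0.7, -0.9]
gripper_width: -0.1
grasp_force: 0.0
```

```bash
python3 go.py 21 -58 -5; cat > snap.py <<'E'
from h import *; import sys
p=np.load("p.npy"); o=[]
for n in("scene","top"):
    im=optics.get_image(n); cv2.imwrite(f"pics/{sys.argv[1]}_{n}_raw.png",im)
    c=proj(n,wp(p,0,0,0))[0]; x,y=int(c[0]),int(c[1])
    o.append(cv2.resize(im[y-60:y+60,x-65:x+65],(400,369),interpolation=cv2.INTER_CUBIC))
cv2.imwrite(f"pics/{sys.argv[1]}.png",cv2.convertScaleAbs(np.hstack(o),alpha=1.4))
E
python3 snap.py a
```

```text
slide [-1.4   1.18 34.81] dr [-0.   -0.02  0.  ] t 3.1
now uld 19.704727763607806 -59.17348889321492 29.81372573230468 F [ 1.37 -0.73 -0.97] w -0.0747625123609138 j [-0.54  0.25 -0.46 -2.08 -0.53  0.78]
```

View pics/a.png

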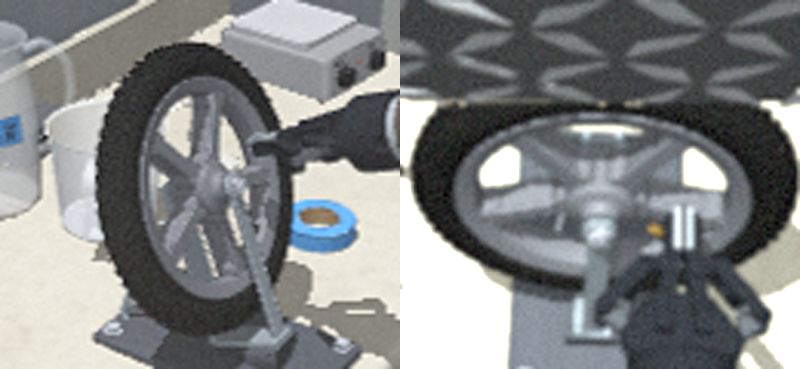

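The fingertips sit above the right spoke and below the upper-right one (scene crop (265,150), top crop (683,215)), clear of the valve at (655,230). I'll insert now.

Emit:
{"fn": "step_arm", "kwargs": {
  "motion": [
    {"slide": [-1, 1, 4], "dr": [0, 0, 0], "jaw": 0},
    {"slide": [-1, 1, 9], "dr": [0, 0, 0], "jaw": 0},
    {"slide": [-1, 1, 15], "dr": [0, 0, 0], "jaw": 0},
    {"slide": [-1, 1, 21], "dr": [0, 0, 0], "jaw": 0},
    {"slide": [-1, 1, 27], "dr": [0, 0, 0], "jaw": 0},
    {"slide": [-1, 1, 31], "dr": [0, 0, 0], "jaw": 0},
    {"slide": [-1, 1, 33], "dr": [0, 0, 0], "jaw": 0},
    {"slide": [-1, 1, 33], "dr": [0, 0, 0], "jaw": 0}
  ]
}}

```text
clock: 4.2
position: [662.1, -131.4, 202.6]
ee_rot: [0.017, 0.83, -0.011, 0.558]
contact_force: [0.3, 0.6, 1.0]
gripper_width: -0.2
grasp_force: 0.0
```

```bash
python3 go.py 31 -53 -3; python3 - <<'E'
import numpy as np
# sweep targets, tool x=-u, y=left, from finger at 290deg r=61.5
for a in range(290,455,10):
    r=61.5;t=np.radians(a);print(a,np.round([-r*np.cos(t),r*np.sin(t)],1))
E
```

```text
slide [-10.29   5.23  -0.19] dr [-0.   -0.02  0.  ] t 4.2
now uld 20.707286390853113 -58.23299463798043 -3.1574598556447597 F [-1.03  0.58 -0.14] w -0.20237131158954505 j [-0.52  0.31 -0.43 -2.14 -0.53  0.83]
290 [-21.  -57.8]
300 [-30.8 -53.3]
310 [-39.5 -47.1]
320 [-47.1 -39.5]
330 [-53.3 -30.8]
340 [-57.8 -21. ]
350 [-60.6 -10.7]
360 [-61.5  -0. ]
370 [-60.6  10.7]
380 [-57.8  21. ]
390 [-53.3  30.8]
400 [-47.1  39.5]
410 [-39.5  47.1]
420 [-30.7  53.3]
430 [-21.   57.8]
440 [-10.7  60.6]
450 [-0.  61.5]
```

Emit:
{"fn": "step_arm", "kwargs": {
  "motion": [
    {"slide": [-5, 2, 0], "dr": [0, 0, 0], "jaw": 0},
    {"slide": [-9.8, 4.5, 0], "dr": [0, 0, 0], "jaw": 0},
    {"slide": [-14.3, 7.4, 0], "dr": [0, 0, 0], "jaw": 0},
    {"slide": [-18.5, 10.7, 0], "dr": [0, 0, 0], "jaw": 0},
    {"slide": [-22.5, 14.3, 0], "dr": [0, 0, 0], "jaw": 0},
    {"slide": [-26, 18.3, 0], "dr": [0, 0, 0], "jaw": 0},
    {"slide": [-29.4, 22.5, 0], "dr": [0, 0, 0], "jaw": 0},
    {"slide": [-32.3, 27, 0], "dr": [0, 0, 0], "jaw": 0}
  ]
}}

```text
clock: 5.2
position: [675.4, -104.7, 232.9]
ee_rot: [0.017, 0.83, -0.011, 0.558]
contact_force: [-1.0, -2.0, -1.4]
gripper_width: 0.2
grasp_force: 1.1
```

```bash
python3 go.py 61.5 0 -3; python3 snap.py b
```

```text
slide [-8.11 31.05 -0.21] dr [-0.   -0.02  0.  ] t 5.2
now uld 53.3899273693378 -31.05026824112932 -3.17586233484786 F [ 1.65 -2.01 -0.31] w 0.206015340644128 j [-0.43  0.26 -0.38 -2.1  -0.42  0.72]
```

View pics/b.png

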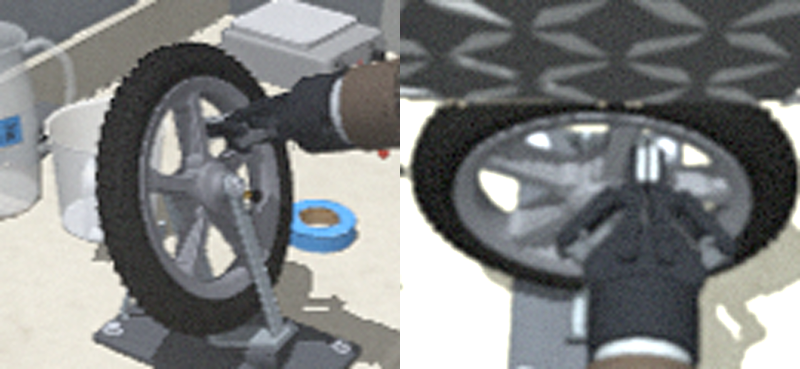

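The spoke has turned to just past the upper right (about 350°), and the valve tip is now at the right (scene crop (255,195)). Forces are light, so I'll continue.

Emit:
{"fn": "step_arm", "kwargs": {
  "motion": [
    {"slide": [-2.4, 4.8, 0], "dr": [0, 0, 0], "jaw": 0},
    {"slide": [-4.5, 9.8, 0], "dr": [0, 0, 0], "jaw": 0},
    {"slide": [-6.1, 14.9, 0], "dr": [0, 0, 0], "jaw": 0},
    {"slide": [-7.3, 20.1, 0], "dr": [0, 0, 0], "jaw": 0},
    {"slide": [-8, 25.4, 0], "dr": [0, 0, 0], "jaw": 0},
    {"slide": [-8.2, 30.8, 0], "dr": [0, 0, 0], "jaw": 0},
    {"slide": [-8, 36.2, 0], "dr": [0, 0, 0], "jaw": 0},
    {"slide": [-7.3, 41.5, 0], "dr": [0, 0, 0], "jaw": 0}
  ]
}}

```text
clock: 6.3
position: [680.0, -63.2, 239.8]
ee_rot: [0.017, 0.829, -0.011, 0.558]
contact_force: [-0.4, -3.0, 0.5]
gripper_width: -0.1
grasp_force: 1.2
```

```bash
python3 go.py 47 39.5 -3
```

```text
slide [13.89 28.9  -0.24] dr [-0.   -0.01  0.  ] t 6.3
now uld 60.89293934286537 10.60453932386241 -3.2582152701754836 F [-0.38 -3.   -0.4 ] w -0.09712063873364109 j [-0.37  0.25 -0.41 -2.23 -0.39  0.83]
```

Emit:
{"fn": "step_arm", "kwargs": {
  "motion": [
    {"slide": [1.2, 5.2, 0], "dr": [0, 0, 0], "jaw": 0},
    {"slide": [2.8, 10.3, 0], "dr": [0, 0, 0], "jaw": 0},
    {"slide": [4.9, 15.3, 0], "dr": [0, 0, 0], "jaw": 0},
    {"slide": [7.3, 20.1, 0], "dr": [0, 0, 0], "jaw": 0},
    {"slide": [10.2, 24.6, 0], "dr": [0, 0, 0], "jaw": 0},
    {"slide": [13.5, 28.8, 0], "dr": [0, 0, 0], "jaw": 0},
    {"slide": [17.1, 32.8, 0], "dr": [0, 0, 0], "jaw": 0},
    {"slide": [21.1, 36.4, 0], "dr": [0, 0, 0], "jaw": 0}
  ]
}}

```text
clock: 7.3
position: [673.5, -26.6, 220.1]
ee_rot: [0.017, 0.829, -0.011, 0.558]
contact_force: [1.0, -3.9, 1.5]
gripper_width: 0.3
grasp_force: 1.2
```

```bash
python3 go.py 21 58 -3;  python3 snap.py c
```

```text
slide [18.62 11.11 -0.25] dr [-0.   -0.01  0.  ] t 7.3
now uld 39.62463541384032 46.890928556908186 -3.272353626361543 F [-1.81 -3.81  0.5 ] w 0.30701515564808307 j [-0.36  0.28 -0.52 -2.47 -0.49  1.09]
```

View pics/c.png

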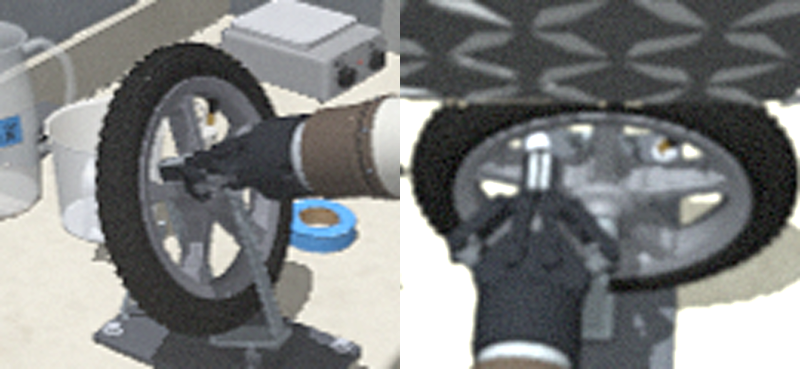

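The valve is now at the upper right (brass at scene crop (210,120), top crop (663,145)). I'll measure the angle numerically from the brass pixels.

```bash
cat > th.py <<'E'
from h import *; import sys
from scipy.optimize import least_squares
p=np.load("p.npy"); np.set_printoptions(precision=2,suppress=True)
def ang(tag,g):
    D={}
    for n in("scene","top"):
        im=cv2.imread(f"pics/{tag}_{n}_raw.png" if tag!="0" else f"pics/{n}0raw.png"); h=cv2.cvtColor(im,cv2.COLOR_BGR2HSV)
        m=(h[...,0]>8)&(h[...,0]<28)&(h[...,1]>110)&(h[...,2]>60); c=proj(n,wp(p,71,np.radians(g),0))[0]
        yy,xx=np.nonzero(m); k=np.hypot(xx-c[0],yy-c[1])<16
        if k.sum()>2: D[n]=np.array([xx[k].mean(),yy[k].mean()]); D[n+"k"]=k.sum()
    print(tag,D)
    for S in (["scene"],["top"],["scene","top"]):
        if all(n in D for n in S):
            f=least_squares(lambda q:np.concatenate([proj(n,wp(p,q[1],q[0],0))[0]-D[n] for n in S]),[np.radians(g),71]); print(S,np.degrees(f.x[0]),f.x[1],f.fun)
for a in sys.argv[1:]: t,g=a.split(":"); ang(t,float(g))
E
python3 th.py 0:217 b:250 c:320
```

```text
0 {'top': array([313.85, 192.38]), 'topk': np.int64(13)}
['top'] 218.09356870120652 74.1492483805534 [ 0. -0.]
b {'scene': array([286.33, 183.67]), 'scenek': np.int64(3)}
['scene'] 241.6009118594905 78.60224341355956 [ 0. -0.]
c {'scene': array([274., 159.]), 'scenek': np.int64(3), 'top': array([316.5, 165. ]), 'topk': np.int64(4)}
['scene'] 321.5591739225032 73.54700045397783 [ 0. -0.]
['top'] 323.89235735019685 72.03167486720746 [-0.  0.]
['scene', 'top'] 323.5025305400717 72.27169219536287 [-0.52  0.16  0.24  0.04]
```

Emit:
{"fn": "step_arm", "kwargs": {
  "motion": [
    {"slide": [4.2, 3.3, 0], "dr": [0, 0, 0], "jaw": 0},
    {"slide": [8.8, 6.2, 0], "dr": [0, 0, 0], "jaw": 0},
    {"slide": [13.5, 8.6, 0], "dr": [0, 0, 0], "jaw": 0},
    {"slide": [18.5, 10.7, 0], "dr": [0, 0, 0], "jaw": 0},
    {"slide": [22, 11.8, 0], "dr": [0, 0, 0], "jaw": 0},
    {"slide": [25, 12.6, 0], "dr": [0, 0, 0], "jaw": 0},
    {"slide": [27.5, 13.2, 0], "dr": [0, 0, 0], "jaw": 0},
    {"slide": [28.8, 13.5, 0], "dr": [0, 0, 0], "jaw": 0}
  ]
}}

```text
clock: 8.4
position: [662.8, -12.9, 192.9]
ee_rot: [0.017, 0.83, -0.011, 0.558]
contact_force: [-0.1, -1.5, 3.3]
gripper_width: -0.1
grasp_force: 1.1
```

```bash
python3 go.py 4 61.5 -3;  python3 snap.py d; python3 th.py d:352
```

```text
slide [ 6.29  1.27 -0.05] dr [-0.   -0.02  0.  ] t 8.4
now uld 10.293644284611014 60.228919612256774 -3.067133852467223 F [-3.01 -1.49 -1.23] w -0.09613660051702769 j [-0.37  0.33 -0.62 -2.6  -0.61  1.24]
d {'scene': array([266.25, 159.25]), 'scenek': np.int64(4), 'top': array([301.67, 161.67]), 'topk': np.int64(3)}
['scene'] 352.7056888576785 71.15305744359698 [ 0. -0.]
['top'] 352.4854683186632 68.6037008431425 [ 0. -0.]
['scene', 'top'] 352.60153150904557 70.09983528852989 [ 0.1   0.32  0.06 -0.4 ]
```

Emit:
{"fn": "step_arm", "kwargs": {
  "motion": [
    {"slide": [1, 0.3, 0], "dr": [0, 0, 0], "jaw": 0},
    {"slide": [2, 0.6, 0], "dr": [0, 0, 0], "jaw": 0},
    {"slide": [3, 0.8, 0], "dr": [0, 0, 0], "jaw": 0},
    {"slide": [4, 1, 0], "dr": [0, 0, 0], "jaw": 0},
    {"slide": [5, 1.2, 0], "dr": [0, 0, 0], "jaw": 0},
    {"slide": [6, 1.2, 0], "dr": [0, 0, 0], "jaw": 0},
    {"slide": [6.6, 1.2, 0], "dr": [0, 0, 0], "jaw": 0},
    {"slide": [6.6, 1.2, 0], "dr": [0, 0, 0], "jaw": 0}
  ]
}}

```text
clock: 9.5
position: [660.4, -11.6, 186.8]
ee_rot: [0.017, 0.83, -0.011, 0.558]
contact_force: [0.5, 0.1, 1.7]
gripper_width: 0.2
grasp_force: 0.9
```

```bash
python3 go.py 4 61.5 60;  python3 snap.py e; python3 th.py e:358
```

```text
slide [ -0.19   0.11 -63.04] dr [-0.   -0.02  0.  ] t 9.5
now uld 3.60651917972894 61.37025353803667 -3.0433713440787686 F [-1.77  0.14 -0.14] w 0.19185069666032326 j [-0.37  0.34 -0.63 -2.61 -0.63  1.26]
e {'scene': array([264.75, 159.75]), 'scenek': np.int64(4), 'top': array([298.33, 161.33]), 'topk': np.int64(3)}
['scene'] 358.8117185192057 71.79531206831871 [ 0. -0.]
['top'] 358.6831734038617 68.66795088105684 [-0.  0.]
['scene', 'top'] 358.67816703226737 70.49517203851576 [ 0.15  0.38  0.06 -0.49]
```

Both cameras agree on about 358.7°. I'll back off, retract and measure carefully with a clear view.

Emit:
{"fn": "step_arm", "kwargs": {
  "motion": [
    {"slide": [-4, -1, 0], "dr": [0, 0, 0], "jaw": 0},
    {"slide": [-6, -1, 0], "dr": [0, 0, 0], "jaw": 0},
    {"slide": [-6, -1, -15], "dr": [0, 0, 0], "jaw": 0},
    {"slide": [-6, -1, -35], "dr": [0, 0, 0], "jaw": 0},
    {"slide": [-6, -1, -60], "dr": [0, 0, 0], "jaw": 0},
    {"slide": [-6, -1, -90], "dr": [0, 0, 0], "jaw": 0},
    {"slide": [-6, -1, -120], "dr": [0, 0, 0], "jaw": 0},
    {"slide": [-6, -1, -140], "dr": [0, 0, 0], "jaw": 0}
  ]
}}

```text
clock: 10.6
position: [530.8, -7.3, 245.6]
ee_rot: [0.017, 0.83, -0.012, 0.558]
contact_force: [-0.2, 0.1, 0.2]
gripper_width: -0.5
grasp_force: 0.0
```

```bash
cat > avg.py <<'E'
from h import *; import sys
p=np.load("p.npy");t=sys.argv[1]
for n in("scene","top"):
    im=np.mean([optics.get_image(n).astype(float) for _ in range(8)],0).round().astype(np.uint8); cv2.imwrite(f"pics/{t}_{n}_raw.png",im)
o=[]
for n in("scene","top"):
    im=cv2.imread(f"pics/{t}_{n}_raw.png"); c=proj(n,wp(p,0,0,0))[0]; x,y=int(c[0]),int(c[1])
    o.append(cv2.resize(im[y-60:y+60,x-65:x+65],(400,369),interpolation=cv2.INTER_CUBIC))
cv2.imwrite(f"pics/{t}.png",cv2.convertScaleAbs(np.hstack(o),alpha=1.4))
E
python3 avg.py f; python3 th.py f:359; python3 go.py 0 61 60
python3 - <<'E'
# rim/tyre boundary fit: radial dark->grey edges, in top image, gives wheel centre in the image
from h import *
from scipy.optimize import least_squares
p=np.load("p.npy"); np.set_printoptions(precision=3,suppress=True)
obs=[]
for n in("scene","top"):
    g=cv2.cvtColor(cv2.imread(f"pics/f_{n}_raw.png"),cv2.COLOR_BGR2GRAY).astype(float)
    rs=np.arange(100,128,.5)
    for a in np.radians(np.arange(0,360,3)):
        q=proj(n,np.vstack([wp(p,r,a,14) for r in rs])).astype(np.float32)
        v=cv2.remap(g,q[:,:1].copy(),q[:,1:].copy(),cv2.INTER_LINEAR)[:,0]; v=np.convolve(v,np.ones(5)/5,'same')
        d=np.gradient(v)[4:-4]; k=d.argmin()+4
        if v[max(0,k-8)]-v[min(k+8,len(v)-1)]>18: obs.append((n,a,q[k]))
print(len(obs))
# parameters: hub shift along L, x, z , yaw fixed, rim radius, depth 
def res(q):
    pp=p.copy(); pp[3]+=q[0]; pp[4]+=q[1]; r=q[3]; e=[]
    for n,a,o in obs:
        P=proj(n,np.vstack([wp(pp,r,a+s,14)+world([0,0,p[2]],q[2]*L) for s in(-.1,0,.1)])); t=P[2]-P[0]; t/=np.hypot(*t)
        dd=o-P[1]; e.append(t[0]*dd[1]-t[1]*dd[0])
    return np.array(e+[q[1]/4])
f=least_squares(res,[0,0,0,111],loss="soft_l1",f_scale=.4); e=res(f.x)[:-1]
print("dhx,dhz,dL,r",f.x,"rms",np.median(abs(e)))
print("err std",np.sqrt(np.diag(np.linalg.inv(f.jac.T@f.jac)))*.5)
E
```

```text
f {'scene': array([264.75, 159.75]), 'scenek': np.int64(4), 'top': array([298., 161.]), 'topk': np.int64(3)}
['scene'] 358.81171851920567 71.79531206831865 [0. 0.]
['top'] 359.3532316637817 69.83973537643723 [-0.  0.]
['scene', 'top'] 359.2295814813109 71.03484894093576 [-0.03  0.29  0.1  -0.31]
slide [ 9.86  0.62 76.84] dr [-0.   -0.02  0.  ] t 11.4
now uld 10.103574906795666 60.40144531159568 136.80189466340119 F [-0.29  0.28  0.67] w -0.33747442908617836 j [-0.4  -0.01 -0.72 -2.28 -0.45  0.9 ]
230
dhx,dhz,dL,r [ -1.213  -0.124   0.677 113.58 ] rms 0.29701392201352994
err std [0.19  0.412 0.221 0.158]
```

View pics/f.png

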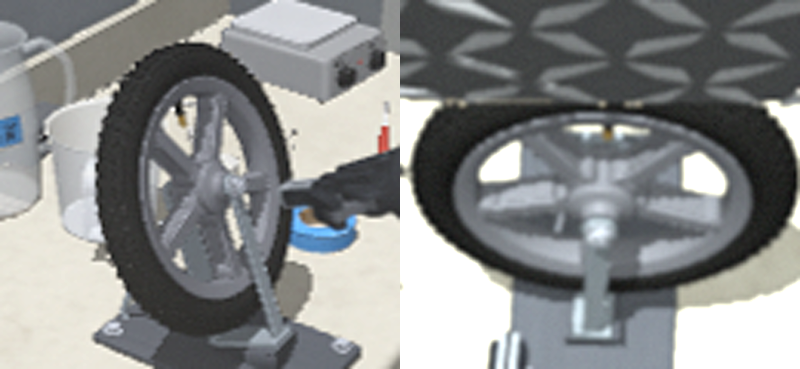

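The valve stem is now at the top (brass at scene crop (182,113), top crop (608,130)), with the spokes nearly symmetric. I'll refine the residual with the corrected wheel centre and a saturation-weighted brass centroid.

```bash
cat > fine.py <<'E'
from h import *; import sys
from scipy.optimize import least_squares
t=sys.argv[1]; p=np.load("p.npy"); p[3]-=1.2
for yaw in (p[2]-.02,p[2],p[2]+.02):
  pp=p.copy(); 
  hub=wp(p,0,0,0)[0]+world([0,0,p[2]],.68*L)[0]; W=lambda a,r:hub+world([0,0,yaw],r*(np.cos(a)*U+np.sin(a)*L))[0]
  D={}
  for n in("scene","top"):
    im=cv2.imread(f"pics/{t}_{n}_raw.png").astype(float); w=im[...,2]-im[...,0]  # red-blue
    c=proj(n,W(0,71))[0]; yy,xx=np.mgrid[:384,:512]; m=np.hypot(xx-c[0],yy-c[1])<6
    w=np.clip(w-np.median(w[m])-12,0,None)*m; D[n]=np.array([(xx*w).sum(),(yy*w).sum()])/w.sum()
  for S in(["scene"],["top"],["scene","top"]):
    f=least_squares(lambda q:np.concatenate([proj(n,W(q[0],q[1]))[0]-D[n] for n in S]),[0,71]); print(round(yaw,3),S,np.degrees(f.x[0]).round(2),f.x[1].round(1),f.fun.round(2))
E
python3 fine.py f
```

```text
-0.06 ['scene'] 0.15 72.3 [0. 0.]
-0.06 ['top'] -0.16 72.7 [0. 0.]
-0.06 ['scene', 'top'] -0.1 72.4 [ 0.05 -0.08 -0.04  0.07]
-0.04 ['scene'] -0.28 72.3 [ 0. -0.]
-0.04 ['top'] -0.39 72.5 [0. 0.]
-0.04 ['scene', 'top'] -0.37 72.4 [ 0.01 -0.04 -0.02  0.04]
-0.02 ['scene'] -0.72 72.3 [0. 0.]
-0.02 ['top'] -0.72 72.5 [ 0. -0.]
-0.02 ['scene', 'top'] -0.72 72.4 [-0.01 -0.02 -0.    0.03]
```

Both cameras agree on about -0.4° (±0.6°), the wheel is at rest and the arm is clear, so I'm handing in.

```bash
python3 -c "
from bench import arm
print(arm.job_done())"
```

```text
the job is handed in; nothing more can be done
None
```

I pushed the wheel round by one spoke until the valve stem was at the top, measured within about half a degree of straight above the axle, then backed the arm clear with the wheel at rest and handed the job in at about 11.5 s.

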